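Load a chlorine tablet into the tank's tablet feeder

TASK

Take the white tablet from the grey tray and lay it flat in the open upper part of the feeder's sloping steel chute. Then push it down the chute, past the sprung orange keeper and under the clear hood, until you feel it come up firm on the brass stop blade: press it onto the blade with about 8 N beyond what it takes to slide it, no more, for a shove bends the blade. Let go, leaving it resting against the blade and everything else where it is.

Things in the scene. Friction and masses are not known exactly. Their poses are not given: they have to be found in the camera images.
- feeder: Tablet feeder, fixed on the lid, placed and turned differently each time. Grey base plate 330 x 100 x 8 mm carrying a stainless chute, 200 mm long, that climbs at 10 degrees along the body's +x. Origin: on the lid surface, plumb under the foot of the stop blade's uphill face; x level, pointing uphill, z up. The chute floor is 90 mm above the lid at the blade, 125 mm at its open upper end.
- chute_open (a point): Point on the middle of the chute floor, 120 mm uphill of the stop blade, in the open part. The chute has a flat floor 60 mm wide inside and side walls 12 mm high, square to the floor. Polished steel: a tablet laid on it stays where it is put (friction about 0.3 against chute, keeper and blade). Axes as stop_blade.
- hood_edge (a point): Middle of the lower uphill edge of the clear hood, 38 mm uphill of the blade and 28 mm above the chute floor. The hood roofs the chute from here down; it is 98 mm wide, 3 mm thick. A tablet (54 mm) resting on the blade still sticks out 16 mm uphill of this edge. Axes as stop_blade.
- stop_blade: Brass escapement stop blade, 44 mm wide, 3 mm thick, standing 17 mm up out of the chute floor at the lower end of the chute, fixed in the feeder. Origin: centre of the foot of its uphill face, at floor level; x points uphill along the chute floor, y across the chute, z square to the chute floor. A tablet flat on the floor and touching the blade has its centre 27 mm along x. The tablet seats on it at 5 N or more; over 14 N bends it.
- keeper (a joint): Sprung orange keeper in the chute's +y side (y of the stop blade), from 8 to 64 mm uphill of the blade, its uphill 18 mm a sloped lead-in. 0 = sprung in, 50 mm from the opposite wall; value in m, outward, about 0.004 with a tablet beside it. Spring 4 N plus 0.8 N per mm.
- keeper_nose (a point): Where the keeper's lead-in meets its straight part, 46 mm uphill of the blade. Pushing a tablet by takes a hump of some 4 to 7 N as its centre passes 60 to 50 mm from the blade, then a steady drag of about 2.5 to 6.5 N right down to the blade, felt on top of any force on the blade; the tablet stays wherever it is left.
- white_tablet: The white chlorine tablet to be loaded: disc 54 mm in diameter, 22 mm thick, about 95 g. Origin: centre of its underside, z its axis. It starts flat in one of the three places of the tray.
- tablet_center (a point): Centre of the white tablet, 11 mm from both faces: with the tablet flat on the chute floor it is 11 mm along the z of the stop blade, and 27 mm along its x when the tablet touches the blade. Either face may lie down.
- tray: Grey tablet tray, 206 x 74 mm, fixed on the lid; x along its length, y across. Its floor is 6 mm above the lid and a low rib 5 mm high surrounds each of the three places, which lie at x = -64, 0 and +64 mm. Origin: centre of its underside. The tablets stand 17 mm proud of the ribs; there is free room across the tray (y) for the fingers, 10 mm between neighbouring tablets.
- blue_tablet: Blue tablet, 54 x 22 mm, in another place of the tray; leave it alone. Origin: centre of its underside.
- green_tablet: Green tablet, 54 x 22 mm, in the remaining place of the tray; leave it alone. Origin: centre of its underside.
- tub: White tablet tub with blue lid, 96 mm in diameter, 125 mm high, standing loose; leave it alone. Origin: centre of its underside.
- sample_bottle: Amber sample bottle with red cap, 60 mm in diameter, 135 mm high, standing loose; leave it alone. Origin: centre of its underside.
- spanner: Steel spanner, 190 mm long, lying loose; leave it alone. Origin: middle of its underside, x along it.
- union_nut: Grey pipe union nut, 76 mm in diameter, 30 mm high, lying loose; leave it alone. Origin: centre of its underside.

How it is judged:
On the way, in this order (a step that is already met when the one before it is completed fails the run):
1. the white tablet lies flat on the chute floor, wholly uphill of the clear hood (x of tablet_center in the frame of stop_blade between 0.066 and 0.19 m and y of tablet_center in the frame of stop_blade between -0.006 and 0.006 m and z of tablet_center in the frame of stop_blade between 0.008 and 0.014 m and angle between the z axis of white_tablet and the z axis of stop_blade, either way round below 0.1 rad), for 0.2 s.
2. the white tablet bears firmly on the stop blade (at least 5 N) (contact force between white_tablet and stop_blade above 5 N and x of tablet_center in the frame of stop_blade below 0.029 m), for 0.1 s.
At the end, for the whole second after the job is handed in: The white tablet lies flat on the chute floor under the hood, within 2 mm of the stop blade, at rest and released; the blue and green tablets are within 15 mm, and the tub, bottle, spanner and union nut within 20 mm, of where they stood (x of tablet_center in the frame of stop_blade between 0.024 and 0.029 m and y of tablet_center in the frame of stop_blade between -0.006 and 0.006 m and z of tablet_center in the frame of stop_blade between 0.008 and 0.014 m and angle between the z axis of white_tablet and the z axis of stop_blade, either way round below 0.1 rad and linear speed of white_tablet below 0.01 m/s and distance of each of blue_tablet, green_tablet from where it was at the start of the episode below 0.015 m and distance of each of tub, sample_bottle, spanner, union_nut from where it was at the start of the episode below 0.02 m); the robot touches nothing.
It fails at once if the white tablet is pressed on the stop blade with more than 14 N (contact force between white_tablet and stop_blade above 14 N).
It fails at once if a bystander is knocked away (more than 40 mm) or tipped over (distance of any of blue_tablet, green_tablet, tub, sample_bottle, spanner, union_nut from where it was at the start of the episode above 0.04 m or angle between any of tub, sample_bottle's own z axis and vertical above 0.5 rad).
It also fails if it takes over 61 s, if anything falls off the work surface, if the arm or the gripper's body presses on something with over 40 N, if the wrist force passes 120 N, or if a joint passes its speed limit or range.

ROBOT

A 7-joint arm with a two-finger parallel gripper is mounted at the origin on the work surface. World frame = base frame: x ahead of the robot, y to its left, z up, the work surface at z = 0. Lengths are in m, angles in rad, forces in N, time in s.
With the tool pointing down it reaches from about 0.425 to 0.925 m from the base axis. Payload 6.8 kg.
Tool frame: the origin (TCP) lies midway between the tips of the shut fingers; the grasp point (between the pads) lies 19 mm behind it; z points along the fingers, y is the line along which they close (so a half turn about z gives the same grasp; the last joint's range is limited). The gripper opens to 85 mm and grips with 20 to 120 N. Pads are 22 mm wide; open, the fingers measure 114 mm over their backs; the gripper's body (76 mm by 85 mm) begins 54 mm behind the grasp point. The pads swing forward as they close: fully open they stand 13 mm farther back than shut.
Start: joints at [1.16, 0.477, 0.022, 1.555, -0.011, 1.109, -0.083], TCP at [0.201, -0.644, 0.199] pointing down, gripper open.
Joint ranges: [-2.96, 2.96], [-0.34, 2.1], [-1.41, 1.46], [0.24, 2.44], [-1.37, 4.51], [0.17, 1.92], [-2.96, 2.96]. Speed limits (rad/s): [2.39, 2.39, 3.14, 3.14, 3.14, 3.14, 3.14].

INTERFACE

Orientations are given as a rotation vector (axis times angle).
In Python, from bench import get_obs, grab_frame, camera_params, r gives the robot as it stands.
- The arm moves only by the shell command python3 -m jog 'ROWS' [FORCE]. ROWS is JSON, a list of rows, each an object of numbers: "rx", "ry", "rz": the turn, a rotation vector about the world's x, y, z scaled (see below); "x", "y", "z": the shift along the world's x, y, z scaled (see below); "jaw": the opening, from -1 (shut) to 1 (fully open). In form: [{"rx": .., "ry": .., "rz": .., "x": .., "y": .., "z": .., "jaw": ..}, ...]. A call has 1 to 8 rows; each row shifts and turns the commanded pose from where the row before left it; what a row does not reach is not made up. The controller multiplies each number of a shift by 60 mm and each number of a turn by 10 degrees. A row lasts 1/8 s, in which the tool goes at most 62.5 mm and 10.7 degrees, less where a joint would pass 70% of its speed; a pose out of reach is approached as far as the arm can. A call with a number of a shift or a turn outside -1 to 1 is refused whole. A call with a gripper value outside its range is refused whole. The fingers move at their own pace and stop on an object; FORCE is the grip in N (left out, the last holds). Time passes only in rows, so rows that do not move let the fingers close. It gives the time, the measured TCP pose, the force, the opening and the grip force at its end, in the units of the state.
- get_obs(): the state, without advancing time (a new reading comes with each control period).
- grab_frame(name): name is "scene" or "top"; returns the picture (420x560x3 uint8, red, green, blue); there is no depth.
- camera_params(name): a dict with "fx", "fy", "cx", "cy" (pixels), "k1" (the pictures are not rectified: a ray, as slopes to the right and down, at radius r is drawn at 1 + k1 r^2 times it, then the intrinsics apply), "R" (3x3) and "t" (3): a world point X has camera coordinates R X + t. Camera axes: x right, y down, z forward; pixel columns grow to the right and rows downward; lengths in m; the calibration is good to about 2 mm. A picture is of the moment at which its call begins. camera_params takes no time and is no camera call.
- r.hand_in(): hands the job in; it is judged then, once.
The state is a dict: "clock": time; "joints": joint angles; "qvel": joint speeds; "tau": joint torques, N m; "tcp_pos": TCP position; "orientation": TCP orientation; "contact_force": force on the tool from outside, world axes, zero at the start; "moment": the same for the moment, N m; "grip_width": finger opening in m; "gripper_force": force on a finger pad.
Only numpy, scipy, OpenCV 4.12 (cv2) and the standard library are available. Lean on these libraries where they do the work, as an engineer would, in place of code of your own. Each camera call takes 0.05 s, during which the arm holds its last target. There are 200 camera calls.

## Working session

There is one attempt and no reset: what is moved stays moved. The work goes in short steps, Python scripts to look and compute and a shell command to move; the robot and the scene stay as the last step left them, time stands still between calls to the robot, and variables do not carry over. Pictures are saved under pics/ and viewed, at most 10 in all, crops included, and the job is handed in when it is done.

```bash
ls; mkdir -p pics
python3 - <<'E'
from bench import get_obs, grab_frame, camera_params, r
import cv2
for n in("scene","top"):
    f=grab_frame(n); cv2.imwrite(f"pics/{n}0.png",f[:,:,::-1]); 
    print(n,camera_params(n))
o=get_obs(); print({k:o[k] for k in o})
E
```

```text
pics
scene {'fx': 456.58341211073486, 'fy': 456.58341211073486, 'cx': 277.1157861640204, 'cy': 212.45914534417898, 'k1': -0.12095083607998909, 'R': array([[ 0.75892107,  0.65117652, -0.0028187 ],
       [ 0.36971458, -0.43444326, -0.82132222],
       [-0.53605031,  0.62227662, -0.5704576 ]]), 't': array([-0.48186497, -0.10426368,  1.37822407])}
top {'fx': 435.128425654545, 'fy': 435.128425654545, 'cx': 273.2987653858819, 'cy': 209.0605802279024, 'k1': 0.03605894135461715, 'R': array([[-0.02215335, -0.99969261, -0.01113138],
       [-0.9867279 ,  0.02365486, -0.16065027],
       [ 0.1608642 ,  0.0074247 , -0.98694862]]), 't': array([0.08655088, 0.55315928, 1.18042202])}
{'clock': 0.1, 'joints': array([ 1.15990002,  0.47771536,  0.02237047,  1.55635846, -0.01153022,
        1.10931401, -0.08309777]), 'qvel': array([-0.00059425, -0.00305829, -0.00059923, -0.00099946,  0.00032754,
        0.00051439, -0.00139449]), 'tau': array([ 4.72285101e-03, -5.97758174e+01,  1.61375284e+00, -2.81953901e+01,
        1.28641023e-02,  5.02618859e-03,  5.33688464e-06]), 'tcp_pos': array([ 0.20107796, -0.64372958,  0.19812243]), 'orientation': array([-3.10405062e+00, -4.73545979e-01,  5.60164218e-04]), 'contact_force': array([ 0.51231164, -1.34244361,  0.26510941]), 'moment': array([-0.0034065 , -0.01540638,  0.02525797]), 'gripper_force': 0.0, 'grip_width': 0.08546388976671734}
```

View pics/scene0.png

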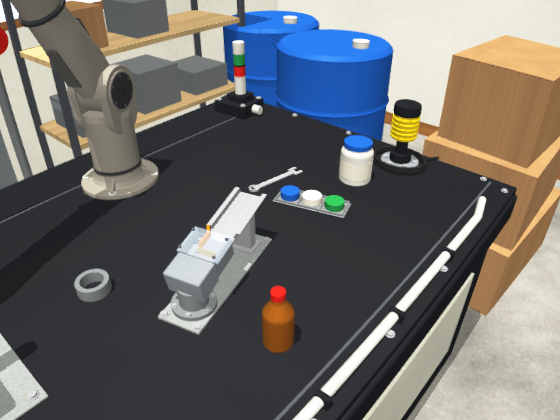

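View pics/top0.png

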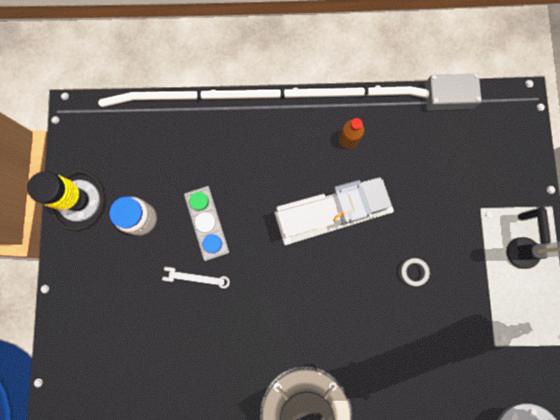

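Run:
```python
import cv2
a=cv2.imread("pics/top0.png")[170:252,265:400]; cv2.imwrite("pics/topc.png",cv2.resize(a,None,fx=5.9,fy=5.9,interpolation=cv2.INTER_CUBIC))
a=cv2.imread("pics/scene0.png")[180:335,155:280]; cv2.imwrite("pics/scenec.png",cv2.resize(a,None,fx=3.85,fy=3.85,interpolation=cv2.INTER_CUBIC))
```

```text
(no output)
```

View pics/topc.png

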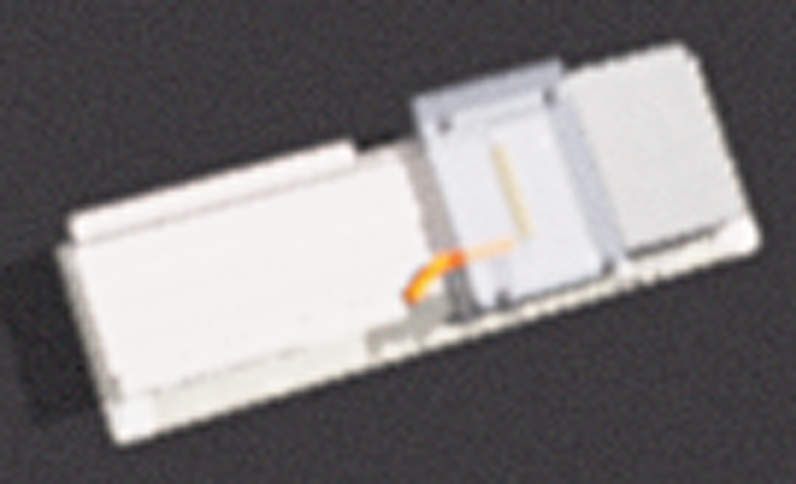

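View pics/scenec.png

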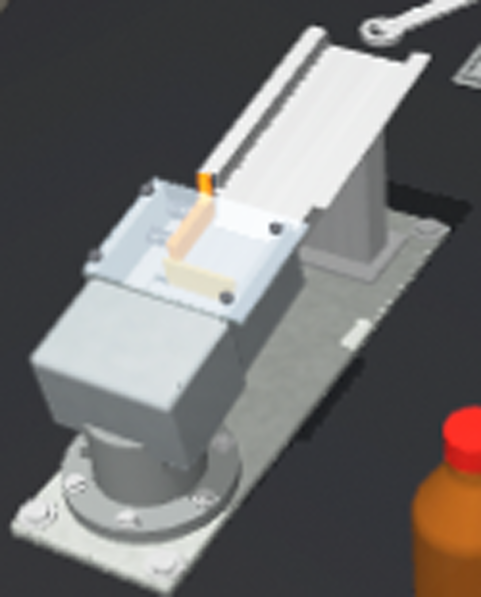

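```bash
cat > h.py <<'E'
import numpy as np, cv2
from bench import get_obs, grab_frame, camera_params, r
def ray(n,uv):
    p=camera_params(n); K=np.array([[p['fx'],0,p['cx']],[0,p['fy'],p['cy']],[0,0,1]])
    s=cv2.undistortPoints(np.array([[uv]],float),K,np.array([p['k1'],0,0,0]))[0,0]
    return -p['R'].T@p['t'], p['R'].T@np.array([*s,1])
def onz(n,uv,z):
    C,d=ray(n,uv); return C+d*(z-C[2])/d[2]
def two(a,b):
    (C,d),(D,e)=ray("top",a),ray("scene",b)
    s=np.linalg.lstsq(np.c_[d,-e],D-C,rcond=None)[0]; P,Q=C+s[0]*d,D+s[1]*e
    return (P+Q)/2,np.linalg.norm(P-Q)
T=lambda u,v:((u+.5)/5.9-.5+265,(v+.5)/5.9-.5+170)
S=lambda u,v:((u+.5)/3.85-.5+155,(v+.5)/3.85-.5+180)
E
python3 - <<'E'
from h import *
np.set_printoptions(precision=4,suppress=True)
print("plate",onz("top",T(118,442),.008),onz("top",T(757,247),.008), "scene far corner",onz("scene",S(450,228),.008),onz("scene",S(167,592),.008),onz("scene",S(12,527),.008))
print("blade top view",onz("top",T(495,145),.1067),onz("top",T(523,234),.1067))
print("blade scene",onz("scene",S(167,259),.1067),onz("scene",S(237,292),.1067))
print("hood top",onz("top",T(413,97),.127),onz("top",T(470,318),.127))
print("hood scene",onz("scene",S(155,179),.127),onz("scene",S(308,226),.127))
print("wall end top",onz("top",T(72,213),.1365),onz("top",T(112,392),.1365))
print("wall end scene",onz("scene",S(428,57),.1365),onz("scene",S(318,28),.1365))
for n in("top","scene"):
    a=cv2.cvtColor(grab_frame(n),cv2.COLOR_RGB2HSV)
    x0,y0,x1,y1={"top":(175,175,235,265),"scene":(270,175,355,220)}[n]
    w=a[y0:y1,x0:x1]
    for c,m in(("g",cv2.inRange(w,(45,100,50),(80,255,255))),("b",cv2.inRange(w,(100,120,50),(125,255,255))),("w",cv2.inRange(w,(0,0,225),(179,40,255)))):
        k,_,st,ce=cv2.connectedComponentsWithStats(m); i=1+st[1:,4].argmax(); uv=ce[i]+(x0,y0)
        print(n,c,st[i],uv,onz(n,uv,.0175))
E
```

```text
plate [0.4575 0.044  0.008 ] [ 0.5458 -0.2706  0.008 ] scene far corner [0.5569 0.0699 0.008 ] [ 0.6444 -0.2467  0.008 ] [ 0.5499 -0.2717  0.008 ]
blade top view [ 0.5806 -0.1291  0.1067] [ 0.5394 -0.1396  0.1067]
blade scene [ 0.5431 -0.143   0.1067] [ 0.5917 -0.1372  0.1067]
hood top [ 0.5995 -0.0901  0.127 ] [ 0.4992 -0.1108  0.127 ]
hood scene [ 0.5058 -0.1162  0.127 ] [ 0.5996 -0.091   0.127 ]
wall end top [0.5488 0.0638 0.1365] [0.4691 0.0482 0.1365]
wall end scene [0.5474 0.0628 0.1365] [0.4741 0.0439 0.1365]
top g [ 15  17  18  18 262] [198.5038 200.5725] [0.5896 0.2898 0.0175]
top b [ 28  59  19  19 273] [211.7399 243.1465] [0.4654 0.2514 0.0175]
top w [ 20  37  20  20 313] [204.4505 221.5559] [0.5279 0.2724 0.0175]
scene g [ 55  20  20  17 285] [334.2105 202.7789] [0.5901 0.2894 0.0175]
scene b [ 10  10  20  16 269] [289.6691 192.3941] [0.4651 0.2518 0.0175]
scene w [ 32  15  20  16 219] [311.2785 196.6347] [0.5244 0.2735 0.0175]
```

White tablet centre ≈ (0.5275, 0.271), blade foot ≈ (0.560, -0.1326), uphill heading ≈ 105.5°; the tool is already aligned with the tray's y. Moving over.

```bash
python3 -m jog '[{"x":0.7,"y":0.58,"z":0.05,"jaw":1},{"x":0.7,"y":0.58,"z":0.05,"jaw":1},{"x":0.7,"y":0.58,"z":0.05,"jaw":1},{"x":0.7,"y":0.58,"z":0.05,"jaw":1},{"x":0.7,"y":0.58,"z":0.05,"jaw":1},{"x":0.7,"y":0.58,"z":0.05,"jaw":1},{"x":0.7,"y":0.58,"jaw":1},{"y":0.8,"jaw":1}]' 30; python3 -m jog '[{"y":0.9},{"y":0.9},{"y":0.9},{"y":0.9},{"y":0.9},{"y":0.9},{"y":0.9},{"y":0.9}]';python3 -m jog '[{"y":0.9},{"y":0.9},{"y":0.9},{}]'
```

```text
validation failed for argument at $[0]...
validation failed for argument at $[0]...
validation failed for argument at $[0]...
```

```bash
python3 -m jog '[{"rx":0,"ry":0,"rz":0,"x":0.7,"y":0.58,"z":0.05,"jaw":1},{"rx":0,"ry":0,"rz":0,"x":0.7,"y":0.58,"z":0.05,"jaw":1},{"rx":0,"ry":0,"rz":0,"x":0.7,"y":0.58,"z":0.05,"jaw":1},{"rx":0,"ry":0,"rz":0,"x":0.7,"y":0.58,"z":0.05,"jaw":1},{"rx":0,"ry":0,"rz":0,"x":0.7,"y":0.58,"z":0.05,"jaw":1},{"rx":0,"ry":0,"rz":0,"x":0.7,"y":0.58,"z":0.05,"jaw":1},{"rx":0,"ry":0,"rz":0,"x":0.7,"y":0.58,"z":0,"jaw":1},{"rx":0,"ry":0,"rz":0,"x":0,"y":0.8,"z":0,"jaw":1}]' 30
```

```text
clock: 1.2
tcp_pos: [0.4985, -0.3504, 0.2165]
orientation: [-3.105, -0.478, -0.002]
contact_force: [0.6, 0.8, -0.3]
grip_width: 0.0855
gripper_force: 0.0
```

```bash
python3 -m jog '[{"rx":0,"ry":0,"rz":0,"x":0.05,"y":0.9,"z":0,"jaw":1},{"rx":0,"ry":0,"rz":0,"x":0.05,"y":0.9,"z":0,"jaw":1},{"rx":0,"ry":0,"rz":0,"x":0.05,"y":0.9,"z":0,"jaw":1},{"rx":0,"ry":0,"rz":0,"x":0.05,"y":0.9,"z":0,"jaw":1},{"rx":0,"ry":0,"rz":0,"x":0.05,"y":0.9,"z":0,"jaw":1},{"rx":0,"ry":0,"rz":0,"x":0.05,"y":0.9,"z":0,"jaw":1},{"rx":0,"ry":0,"rz":0,"x":0.05,"y":0.9,"z":0,"jaw":1},{"rx":0,"ry":0,"rz":0,"x":0.05,"y":0.9,"z":0,"jaw":1}]'; python3 -m jog '[{"rx":0,"ry":0,"rz":0,"x":0.05,"y":0.8,"z":-0.3,"jaw":1},{"rx":0,"ry":0,"rz":0,"x":0.03,"y":0.8,"z":-0.4,"jaw":1},{"rx":0,"ry":0,"rz":0,"x":0,"y":0.8,"z":-0.5,"jaw":1},{"rx":0,"ry":0,"rz":0,"x":0,"y":0.5,"z":-0.5,"jaw":1},{"rx":0,"ry":0,"rz":0,"x":0,"y":0,"z":0,"jaw":1},{"rx":0,"ry":0,"rz":0,"x":0,"y":0,"z":0,"jaw":1}]'
```

```text
clock: 2.2
tcp_pos: [0.5192, 0.0809, 0.2171]
orientation: [3.105, 0.473, 0.001]
contact_force: [1.7, 1.1, 0.4]
grip_width: 0.0852
gripper_force: 0.0
clock: 2.95
tcp_pos: [0.5245, 0.2524, 0.1152]
orientation: [3.105, 0.473, 0.0]
contact_force: [0.4, -0.3, 0.5]
grip_width: 0.0851
gripper_force: 0.0
```

```bash
python3 -m jog '[{"rx":0,"ry":0,"rz":0,"x":0.05,"y":0.31,"z":-0.4,"jaw":1},{"rx":0,"ry":0,"rz":0,"x":0,"y":0,"z":-0.5,"jaw":1},{"rx":0,"ry":0,"rz":0,"x":0,"y":0,"z":-0.5,"jaw":1},{"rx":0,"ry":0,"rz":0,"x":0,"y":0,"z":-0.2,"jaw":1},{"rx":0,"ry":0,"rz":0,"x":0,"y":0,"z":-0.17,"jaw":1},{"rx":0,"ry":0,"rz":0,"x":0,"y":0,"z":0,"jaw":1}]'
python3 - <<'E'
from h import *
a=grab_frame("scene")[130:240,230:380]; cv2.imwrite("pics/s1.png",cv2.resize(a[:,:,::-1],None,fx=5,fy=5,interpolation=cv2.INTER_CUBIC))
E
```

```text
clock: 3.7
tcp_pos: [0.5275, 0.2716, 0.0092]
orientation: [3.106, 0.473, 0.001]
contact_force: [0.9, -0.5, 0.7]
grip_width: 0.0853
gripper_force: 0.0
```

View pics/s1.png

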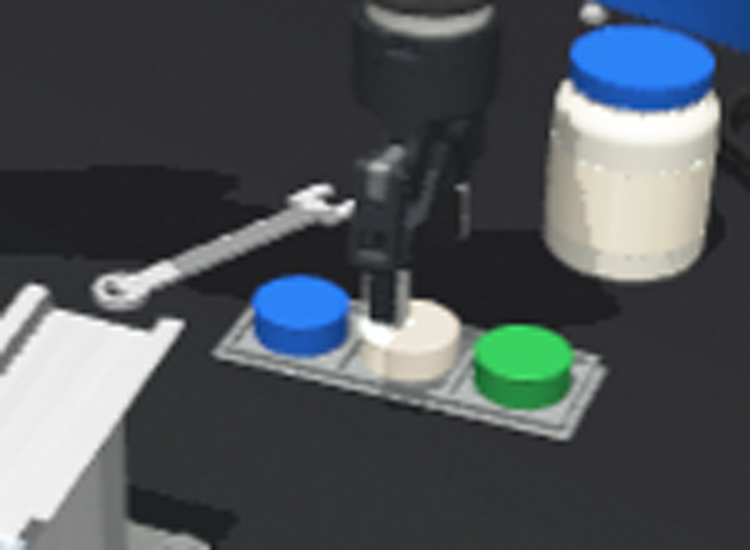

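The near fingertip shows at crop (390,322), white tablet centred near (410,340); I check whether that finger is clear of the tablet.

Run:
```python
from h import *
f=lambda u,v:((u+.5)/5-.5+230,(v+.5)/5-.5+130)
for z in (.01,.02,.03,.04): print(z,onz("scene",f(390,322),z))
print(onz("scene",f(410,328),.028),onz("scene",f(463,235),.03))
p=camera_params("scene")
def pr(X):
    c=p['R']@X+p['t'];s=c[:2]/c[2];s=s*(1+p['k1']*(s@s));u=s*p['fx']+[p['cx'],p['cy']];return (u-[230,130])*5
for t in(-.0425,.0425,-.057,.057): print(t,pr(np.array([.5275+.298*t,.2716-.9545*t,.022])))
```

```text
0.01 [0.50141629 0.28724472 0.01      ]
0.02 [0.51072567 0.27452903 0.02      ]
0.03 [0.52003505 0.26181333 0.03      ]
0.04 [0.52934442 0.24909764 0.04      ]
[0.53019197 0.2665972  0.028     ] [0.4950347  0.36407589 0.03      ]
-0.0425 [434.58913582 292.23468477]
0.0425 [382.3295462  369.28217059]
-0.057 [442.97289193 279.86776723]
0.057 [372.84772731 383.25391315]
```

```bash
python3 -m jog '[{"rx":0,"ry":0,"rz":0,"x":0,"y":0,"z":0,"jaw":0.35},{"rx":0,"ry":0,"rz":0,"x":0,"y":0,"z":0,"jaw":0.35},{"rx":0,"ry":0,"rz":0,"x":0,"y":0,"z":0,"jaw":0.35}]' 30
python3 - <<'E'
from h import *
a=grab_frame("scene")[130:240,230:380]; b=grab_frame("top")[170:280,140:290]; cv2.imwrite("pics/s2.png",cv2.resize(np.hstack([a,b])[:,:,::-1],None,fx=2.66,fy=2.66,interpolation=cv2.INTER_CUBIC)); print(get_obs()["grip_width"])
E
```

```text
clock: 4.12
tcp_pos: [0.5273, 0.272, 0.0091]
orientation: [-3.106, -0.474, -0.001]
contact_force: [0.6, 0.2, 0.4]
grip_width: 0.0576
gripper_force: 0.0
0.05785740171432376
```

View pics/s2.png

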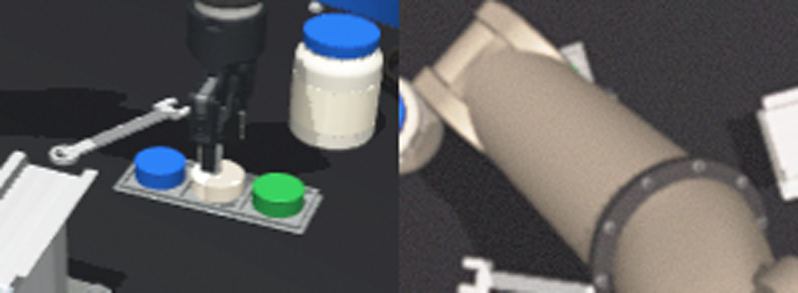

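```bash
python3 -m jog '[{"rx":0,"ry":0,"rz":0,"x":0,"y":0,"z":0,"jaw":0.1},{"rx":0,"ry":0,"rz":0,"x":0,"y":0,"z":0,"jaw":0.1},{"rx":0,"ry":0,"rz":0,"x":0,"y":0,"z":0,"jaw":0.1}]' 30
```

```text
clock: 4.6
tcp_pos: [0.5271, 0.2718, 0.0088]
orientation: [3.106, 0.474, -0.0]
contact_force: [0.5, 0.1, -0.5]
grip_width: 0.0471
gripper_force: 0.0
```

The fingers closed above the tablet (47 mm, no contact). I reopen and go lower in steps, watching the force.

```bash
python3 -m jog '[{"rx":0,"ry":0,"rz":0,"x":0,"y":0,"z":0,"jaw":0.7},{"rx":0,"ry":0,"rz":0,"x":0,"y":0,"z":0,"jaw":0.7},{"rx":0,"ry":0,"rz":0,"x":0,"y":0,"z":0,"jaw":0.7},{"rx":0,"ry":0,"rz":0,"x":0,"y":0,"z":-0.1,"jaw":0.7},{"rx":0,"ry":0,"rz":0,"x":0,"y":0,"z":-0.07,"jaw":0.7},{"rx":0,"ry":0,"rz":0,"x":0,"y":0,"z":0,"jaw":0.7}]'
python3 - <<'E'
from h import *
a=grab_frame("scene")[150:220,270:350]; cv2.imwrite("pics/s3.png",cv2.resize(a[:,:,::-1],None,fx=8,fy=8,interpolation=cv2.INTER_CUBIC)); o=get_obs(); print(o["grip_width"],o["joints"],o["contact_force"])
E
```

```text
clock: 5.35
tcp_pos: [0.5266, 0.2717, -0.0021]
orientation: [3.105, 0.474, -0.002]
contact_force: [0.9, 0.6, 0.7]
grip_width: 0.0727
gripper_force: 0.0
0.07254645201430109 [-0.3224087   0.62275352 -0.34253338  1.87784784  0.31125604  0.69384902
 -2.11486313] [0.32171956 0.63334119 0.74802726]
```

View pics/s3.png

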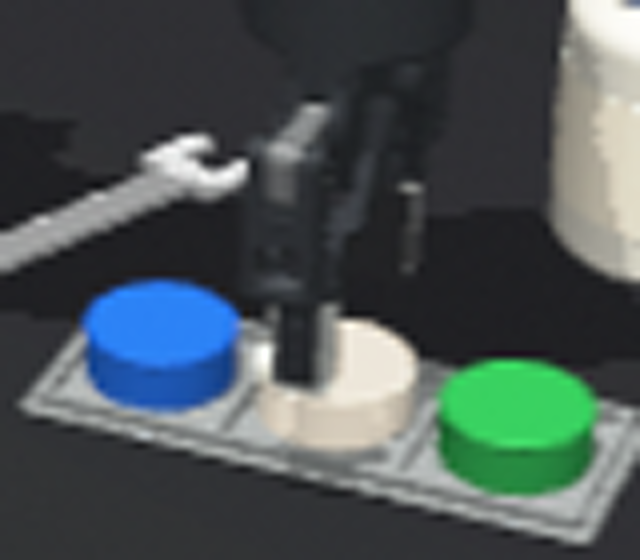

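The near fingertip is at crop (300,388), i.e. well above the tray: tip ~25 mm too high. Descending with force watch.

```bash
python3 -m jog '[{"rx":0,"ry":0,"rz":0,"x":0,"y":0,"z":-0.1,"jaw":1},{"rx":0,"ry":0,"rz":0,"x":0,"y":0,"z":-0.1,"jaw":1},{"rx":0,"ry":0,"rz":0,"x":0,"y":0,"z":-0.05,"jaw":1},{"rx":0,"ry":0,"rz":0,"x":0,"y":0,"z":0,"jaw":1}]'
python3 - <<'E'
from h import *
a=grab_frame("scene")[150:220,270:350]; b=cv2.cvtColor(a,cv2.COLOR_RGB2GRAY).astype(int)
for v in range(36,68,2): print(v+150,b[v,28:56])
E
```

```text
clock: 5.9
tcp_pos: [0.5269, 0.2718, -0.0168]
orientation: [3.105, 0.474, -0.001]
contact_force: [0.4, 0.4, 0.3]
grip_width: 0.0852
gripper_force: 0.0
186 [33 40 49 42 48 55 36 33 38 49 44 38 47 44 33 33 33 35 34 33 35 34 35 33
 33 32 32 32]
188 [103  59  49  53  66  60  45  42  44  48  42  40  42  35  32  32  31  32
  32  31  32  32  32  32  32  33  32  32]
190 [107  73  51  59  65  68  74  83  75  49  43  39  42 131 212 231 218 189
 156  72  37  33  32  32  31  32  32  32]
192 [102  95 112 100  58  43  40  44  46  45  52  76  85 171 231 231 231 231
 231 231 231 203 109  34  31  32  32  31]
194 [ 60  93 152 196 194 127  41  41  43  40  49 107 132 178 231 231 231 231
 231 231 231 231 230 186  59  34  35  33]
196 [ 60  93 152 181 163 113  39  40  41  40  66 117 148 194 231 231 231 231
 231 231 231 231 235 211 119 105 110 119]
198 [ 87 145 166 124 106  87  40  40  39  41  82 131 139 185 231 231 231 231
 231 233 234 235 219 154 127 124 124 135]
200 [183 159 113 138 144  87  41  43  42  40  66 115 133 177 226 226 222 215
 209 199 194 187 174 148 125 126 121 133]
202 [139 141 184 184 178 
[... 170 characters left out ...]

 199 194 177 167 184 184 153 144 149  77]
206 [170 158 124 124 123 116 105 110 115 120 125 134 144 153 158 147 145 135
 124 154 183 184 173 139 148 184 151  80]
208 [ 51  47  41  62  94 126 138 126 125 120 115 108 103 103 105 107 136 166
 174 183 190 175 147 172 184 184 174 135]
210 [ 50  50  50  50  51  50  44  33  34  37  40  57  76  94 136 149 149 174
 156 122 116 114 115 119 151 167 174 183]
212 [ 51  50  50  51  51  50  50  44  35  34  34  35  33  34  34  34  41  51
  46  39  63 117 148 164 175 169 162 135]
214 [50 51 50 50 50 50 51 51 51 50 51 51 50 50 50 51 50 51 50 50 50 51 50 49
 49 49 45 41]
216 [51 51 51 50 50 50 50 50 51 50 51 50 50 51 51 50 51 50 50 49 50 50 51 51
 50 50 50 49]
```

```bash
python3 -m jog '[{"rx":0,"ry":0,"rz":0,"x":0,"y":0,"z":-0.1,"jaw":1},{"rx":0,"ry":0,"rz":0,"x":0,"y":0,"z":-0.06,"jaw":1},{"rx":0,"ry":0,"rz":0,"x":0,"y":0,"z":0,"jaw":0.45},{"rx":0,"ry":0,"rz":0,"x":0,"y":0,"z":0,"jaw":0.45},{"rx":0,"ry":0,"rz":0,"x":0,"y":0,"z":0,"jaw":0.45}]';  python3 -m jog '[{"rx":0,"ry":0,"rz":0,"x":0,"y":0,"z":0,"jaw":0.1},{"rx":0,"ry":0,"rz":0,"x":0,"y":0,"z":0,"jaw":0.1},{"rx":0,"ry":0,"rz":0,"x":0,"y":0,"z":0,"jaw":0.1}]' 30
```

```text
clock: 6.58
tcp_pos: [0.5272, 0.272, -0.0259]
orientation: [-3.106, -0.474, -0.0]
contact_force: [-0.4, -0.4, -0.5]
grip_width: 0.0619
gripper_force: 0.0
clock: 6.95
tcp_pos: [0.5279, 0.2729, -0.0248]
orientation: [-3.104, -0.474, -0.003]
contact_force: [-0.7, -0.6, 6.5]
grip_width: 0.0528
gripper_force: 35.2
```

Gripped (52.8 mm, 35 N). The 6.5 N upward suggests the tips touch the ribs. Lifting.

```bash
python3 -m jog '[{"rx":0,"ry":0,"rz":0,"x":0,"y":0,"z":0.2,"jaw":-0.2},{"rx":0,"ry":0,"rz":0,"x":0,"y":0,"z":0.6,"jaw":-0.2},{"rx":0,"ry":0,"rz":0,"x":0,"y":0,"z":0.8,"jaw":-0.2},{"rx":0,"ry":0,"rz":0,"x":0,"y":0,"z":0.8,"jaw":-0.2},{"rx":0,"ry":0,"rz":0,"x":0,"y":0,"z":0.4,"jaw":-0.2},{"rx":0,"ry":0,"rz":0,"x":0,"y":0,"z":0,"jaw":-0.2},{"rx":0,"ry":0,"rz":0,"x":0,"y":0,"z":0,"jaw":-0.2}]' 35
python3 - <<'E'
from h import *
f=grab_frame("scene"); np.save("f.npy",f); cv2.imwrite("pics/s4.png",cv2.resize(f[100:230,230:380][:,:,::-1],None,fx=4.5,fy=4.5,interpolation=cv2.INTER_CUBIC)); o=get_obs(); print(o["contact_force"],o["tcp_pos"],o["moment"])
E
```

```text
clock: 7.82
tcp_pos: [0.5263, 0.2712, 0.141]
orientation: [3.105, 0.474, -0.003]
contact_force: [0.2, -1.3, -1.7]
grip_width: 0.0529
gripper_force: 37.0
[ 0.25296757 -0.99532606 -0.04846146] [0.52613004 0.2710952  0.14053527] [ 0.00458896 -0.0371571  -0.01135874]
```

View pics/s4.png

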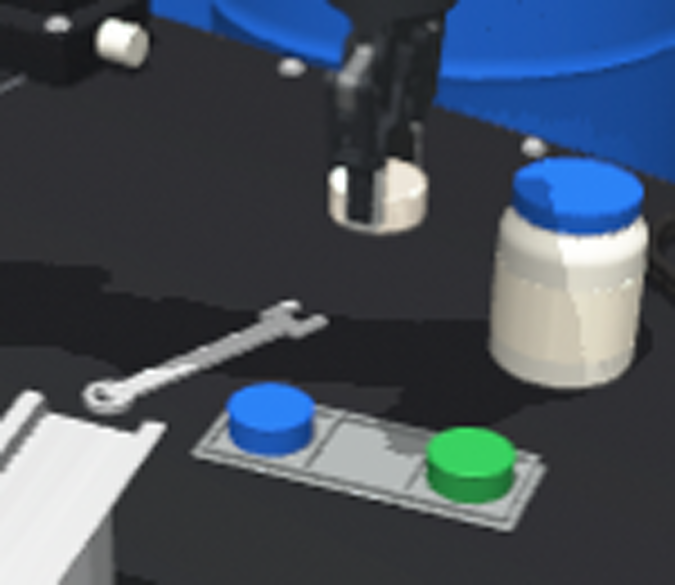

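```bash
python3 -m jog '[{"rx":0,"ry":0,"rz":0,"x":0,"y":-0.5,"z":0.1,"jaw":-0.2},{"rx":0.2,"ry":0.05,"rz":0,"x":0,"y":-0.8,"z":0,"jaw":-0.2},{"rx":0.2,"ry":0.05,"rz":0,"x":0,"y":-0.8,"z":0,"jaw":-0.2},{"rx":0.2,"ry":0.06,"rz":0,"x":0,"y":-0.8,"z":0,"jaw":-0.2},{"rx":0.2,"ry":0.06,"rz":0,"x":0,"y":-0.8,"z":0,"jaw":-0.2},{"rx":0.16,"ry":0.05,"rz":0,"x":0,"y":-0.7,"z":-0.1,"jaw":-0.2},{"rx":0,"ry":0,"rz":0,"x":0,"y":-0.27,"z":-0.15,"jaw":-0.2},{"rx":0,"ry":0,"rz":0,"x":0,"y":0,"z":0,"jaw":-0.2}]' 35
python3 - <<'E'
from h import *
f=grab_frame("scene"); np.save("f.npy",f); cv2.imwrite("pics/s5.png",cv2.resize(f[130:290,170:300][:,:,::-1],None,fx=3.7,fy=3.7,interpolation=cv2.INTER_CUBIC))
from scipy.spatial.transform import Rotation as Q
o=get_obs(); A=Q.from_rotvec(o["orientation"]).as_matrix(); print(o["tcp_pos"],o["contact_force"],A, "ctr",o["tcp_pos"]-.0418*A[:,2])
E
```

```text
clock: 8.88
tcp_pos: [0.5258, -0.009, 0.1313]
orientation: [-2.935, -0.444, 0.037]
contact_force: [0.2, 1.6, -0.8]
grip_width: 0.0529
gripper_force: 37.1
[ 0.5262967  -0.00710286  0.13209352] [-0.99545544  0.47810022 -0.02698137] [[ 0.95447796  0.2942099  -0.04911579]
 [ 0.29826484 -0.93965875  0.16756947]
 [ 0.00314851 -0.17459088 -0.98463603]] ctr [ 0.52834974 -0.01410727  0.17325131]
```

View pics/s5.png

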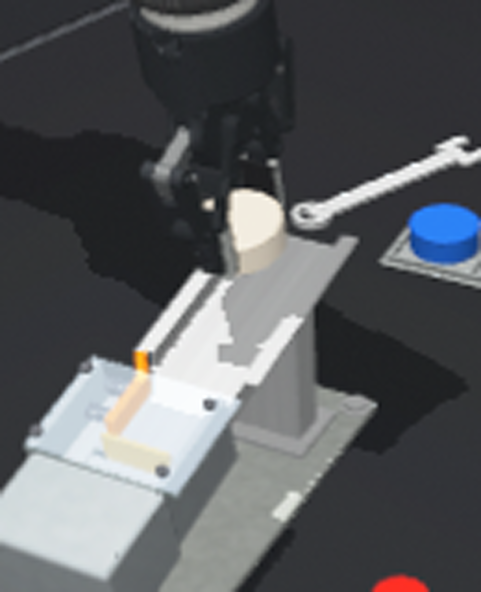

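Tablet held level with the slope above the open chute (its right edge at crop (286,230)), near wall and far wall either side. Checking that edge against the prediction.

Run:
```python
from h import *
f=np.load("f.npy"); p=camera_params("scene"); K=np.array([[p['fx'],0,p['cx']],[0,p['fy'],p['cy']],[0,0,1]])
pr=lambda X:cv2.projectPoints(np.array(X,float).reshape(-1,3),cv2.Rodrigues(p['R'])[0],p['t'],K,np.array([p['k1'],0,0,0]))[0][:,0]
from scipy.spatial.transform import Rotation as Q
o=get_obs(); A=Q.from_rotvec(o["orientation"]).as_matrix()
for c in (o["tcp_pos"]-.0418*A[:,2], o["tcp_pos"]+[0,0,.031]-.0108*A[:,2]):
    t=np.linspace(0,6.283,181); X=[c+.027*(np.cos(a)*A[:,0]+np.sin(a)*A[:,1])+s*.011*A[:,2] for a in t for s in(-1,1)]
    P=pr(X); print(c,"pred cols",P[:,0].min(),P[:,0].max(),"rows",P[:,1].min(),P[:,1].max())
g=cv2.inRange(cv2.cvtColor(f,cv2.COLOR_RGB2HSV),(5,15,120),(25,70,255))[175:212,220:260]
k,_,st,_=cv2.connectedComponentsWithStats(g); i=1+st[1:,4].argmax(); print(st[i]+[220,175,0,0,0])
```

```text
[ 0.52834974 -0.01410727  0.17325131] pred cols 222.12785638820463 248.28138474625493 rows 179.70258821585327 203.86055476931992
[ 0.52682715 -0.00891261  0.17372759] pred cols 223.36839861128385 249.40743802367584 rows 178.3662528443938 202.3982885021293
[231 181  17  23 289]
```

```bash
python3 -m jog '[{"rx":0,"ry":0,"rz":0,"x":0,"y":0,"z":-0.3,"jaw":-0.2},{"rx":0,"ry":0,"rz":0,"x":0,"y":0,"z":-0.3,"jaw":-0.2},{"rx":0,"ry":0,"rz":0,"x":0,"y":0,"z":-0.1,"jaw":-0.2},{"rx":0,"ry":0,"rz":0,"x":0,"y":0,"z":0,"jaw":-0.2},{"rx":0,"ry":0,"rz":0,"x":0,"y":0,"z":0,"jaw":-0.2}]' 35; python3 -m jog '[{"rx":0,"ry":0,"rz":0,"x":0,"y":0,"z":-0.03,"jaw":-0.2},{"rx":0,"ry":0,"rz":0,"x":0,"y":0,"z":-0.03,"jaw":-0.2},{"rx":0,"ry":0,"rz":0,"x":0,"y":0,"z":0,"jaw":-0.2}]';python3 -m jog '[{"rx":0,"ry":0,"rz":0,"x":0,"y":0,"z":-0.03,"jaw":-0.2},{"rx":0,"ry":0,"rz":0,"x":0,"y":0,"z":-0.03,"jaw":-0.2},{"rx":0,"ry":0,"rz":0,"x":0,"y":0,"z":0,"jaw":-0.2}]'
```

```text
clock: 9.55
tcp_pos: [0.5275, -0.0082, 0.0914]
orientation: [-2.935, -0.448, 0.031]
contact_force: [0.0, 0.6, -1.0]
grip_width: 0.0531
gripper_force: 37.1
clock: 9.93
tcp_pos: [0.527, -0.0084, 0.0874]
orientation: [-2.935, -0.447, 0.032]
contact_force: [0.0, -0.1, -1.4]
grip_width: 0.0528
gripper_force: 37.1
clock: 10.3
tcp_pos: [0.5269, -0.0083, 0.0836]
orientation: [-2.935, -0.447, 0.032]
contact_force: [-0.3, 0.7, -0.8]
grip_width: 0.0528
gripper_force: 37.1
```

```bash
python3 -m jog '[{"rx":0,"ry":0,"rz":0,"x":0,"y":0,"z":-0.02,"jaw":-0.2},{"rx":0,"ry":0,"rz":0,"x":0,"y":0,"z":0,"jaw":-0.2}]';python3 -m jog '[{"rx":0,"ry":0,"rz":0,"x":0,"y":0,"z":-0.02,"jaw":-0.2},{"rx":0,"ry":0,"rz":0,"x":0,"y":0,"z":0,"jaw":-0.2}]'; python3 -m jog '[{"rx":0,"ry":0,"rz":0,"x":0,"y":0,"z":-0.01,"jaw":-0.2},{"rx":0,"ry":0,"rz":0,"x":0,"y":0,"z":0,"jaw":-0.2}]'
```

```text
clock: 10.55
tcp_pos: [0.527, -0.0083, 0.0825]
orientation: [-2.935, -0.447, 0.032]
contact_force: [-0.7, 0.7, -1.3]
grip_width: 0.0527
gripper_force: 37.1
clock: 10.8
tcp_pos: [0.5272, -0.0083, 0.0815]
orientation: [-2.935, -0.447, 0.031]
contact_force: [0.6, 0.1, 0.2]
grip_width: 0.0531
gripper_force: 37.1
clock: 11.05
tcp_pos: [0.5274, -0.0083, 0.0814]
orientation: [-2.935, -0.447, 0.031]
contact_force: [-1.6, -1.2, 4.8]
grip_width: 0.0526
gripper_force: 37.8
```

Contact at the predicted floor height. Releasing, then backing off square to the chute.

```bash
python3 -m jog '[{"rx":0,"ry":0,"rz":0,"x":0,"y":0,"z":0,"jaw":0.5},{"rx":0,"ry":0,"rz":0,"x":0,"y":0,"z":0,"jaw":0.7},{"rx":0,"ry":0,"rz":0,"x":0,"y":0,"z":0,"jaw":0.7},{"rx":0,"ry":0,"rz":0,"x":0,"y":0,"z":0,"jaw":0.7},{"rx":0,"ry":0,"rz":0,"x":0.01,"y":-0.03,"z":0.2,"jaw":0.7},{"rx":0,"ry":0,"rz":0,"x":0.02,"y":-0.09,"z":0.5,"jaw":0.7},{"rx":0,"ry":0,"rz":0,"x":0,"y":0,"z":0.2,"jaw":0.7},{"rx":0,"ry":0,"rz":0,"x":0,"y":0,"z":0,"jaw":0.7}]'
python3 - <<'E'
from h import *
f=grab_frame("scene"); np.save("f.npy",f); p=camera_params("scene"); K=np.array([[p['fx'],0,p['cx']],[0,p['fy'],p['cy']],[0,0,1]])
cv2.imwrite("pics/s6.png",cv2.resize(f[150:290,170:290][:,:,::-1],None,fx=4.2,fy=4.2,interpolation=cv2.INTER_CUBIC))
E
```

```text
clock: 12.05
tcp_pos: [0.5296, -0.0155, 0.1358]
orientation: [-2.935, -0.448, 0.029]
contact_force: [-0.9, 0.1, -1.0]
grip_width: 0.0724
gripper_force: 0.0
```

View pics/s6.png

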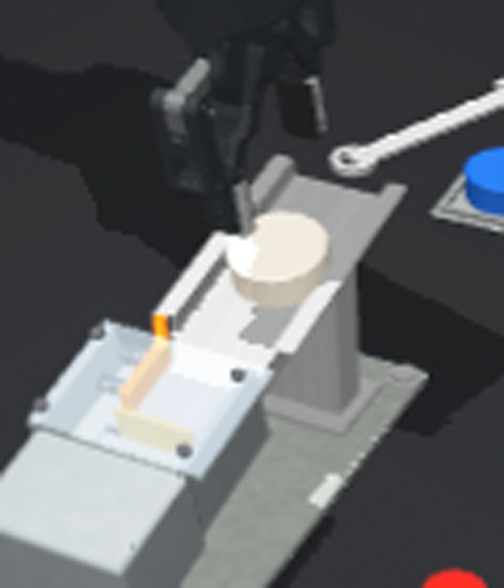

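The tablet lies flat between the walls, centred near crop (279,258), clear of the hood. Shutting the jaws and going behind it.

```bash
python3 -m jog '[{"rx":0,"ry":0,"rz":0,"x":-0.12,"y":0.44,"z":0.08,"jaw":-1},{"rx":0,"ry":0,"rz":0,"x":-0.13,"y":0.44,"z":0.08,"jaw":-1},{"rx":0,"ry":0,"rz":0,"x":0,"y":0,"z":0,"jaw":-1},{"rx":0,"ry":0,"rz":0,"x":0,"y":0,"z":0,"jaw":-1},{"rx":0,"ry":0,"rz":0,"x":0,"y":0,"z":0,"jaw":-1},{"rx":0,"ry":0,"rz":0,"x":-0.02,"y":0.05,"z":-0.3,"jaw":-1},{"rx":0,"ry":0,"rz":0,"x":-0.02,"y":0.04,"z":-0.3,"jaw":-1},{"rx":0,"ry":0,"rz":0,"x":0,"y":0,"z":0,"jaw":-1}]' 30; python3 -m jog '[{"rx":0,"ry":0,"rz":0,"x":0,"y":0,"z":-0.06,"jaw":-1},{"rx":0,"ry":0,"rz":0,"x":0,"y":0,"z":0,"jaw":-1}]'
```

```text
clock: 13.1
tcp_pos: [0.5104, 0.042, 0.1071]
orientation: [-2.935, -0.446, 0.036]
contact_force: [-0.8, 0.3, 0.7]
grip_width: 0.0
gripper_force: 0.0
clock: 13.35
tcp_pos: [0.5119, 0.0424, 0.1052]
orientation: [-2.935, -0.447, 0.031]
contact_force: [-0.0, -0.0, 0.5]
grip_width: 0.0002
gripper_force: 0.0
```

```bash
python3 -m jog '[{"rx":0,"ry":0,"rz":0,"x":0,"y":0,"z":-0.1,"jaw":-1},{"rx":0,"ry":0,"rz":0,"x":0,"y":0,"z":0,"jaw":-1}]'; python3 -m jog '[{"rx":0,"ry":0,"rz":0,"x":0.022,"y":-0.079,"z":-0.0145,"jaw":-1},{"rx":0,"ry":0,"rz":0,"x":0.022,"y":-0.079,"z":-0.0145,"jaw":-1}]';python3 -m jog '[{"rx":0,"ry":0,"rz":0,"x":0.022,"y":-0.079,"z":-0.0145,"jaw":-1},{"rx":0,"ry":0,"rz":0,"x":0.022,"y":-0.079,"z":-0.0145,"jaw":-1}]';python3 -m jog '[{"rx":0,"ry":0,"rz":0,"x":0.022,"y":-0.079,"z":-0.0145,"jaw":-1},{"rx":0,"ry":0,"rz":0,"x":0.022,"y":-0.079,"z":-0.0145,"jaw":-1}]'
```

```text
clock: 13.6
tcp_pos: [0.5112, 0.0426, 0.0985]
orientation: [-2.935, -0.447, 0.033]
contact_force: [0.5, 0.1, -0.1]
grip_width: 0.0001
gripper_force: 0.0
clock: 13.85
tcp_pos: [0.5143, 0.0328, 0.0971]
orientation: [-2.935, -0.447, 0.031]
contact_force: [0.2, -0.2, -0.4]
grip_width: -0.0002
gripper_force: 0.0
clock: 14.1
tcp_pos: [0.5169, 0.0233, 0.0953]
orientation: [-2.935, -0.447, 0.032]
contact_force: [0.6, 0.2, 0.6]
grip_width: 0.0002
gripper_force: 0.1
clock: 14.35
tcp_pos: [0.5195, 0.0139, 0.0935]
orientation: [-2.935, -0.447, 0.032]
contact_force: [-0.5, -0.3, -0.2]
grip_width: 0.0001
gripper_force: 0.1
```

```bash
python3 -m jog '[{"rx":0,"ry":0,"rz":0,"x":0.022,"y":-0.079,"z":-0.0145,"jaw":-1},{"rx":0,"ry":0,"rz":0,"x":0.022,"y":-0.079,"z":-0.0145,"jaw":-1},{"rx":0,"ry":0,"rz":0,"x":0.022,"y":-0.079,"z":-0.0145,"jaw":-1},{"rx":0,"ry":0,"rz":0,"x":0.022,"y":-0.079,"z":-0.0145,"jaw":-1},{"rx":0,"ry":0,"rz":0,"x":0.022,"y":-0.079,"z":-0.0145,"jaw":-1}]'; for i in 1; do python3 - <<'E'
from h import *
f=grab_frame("scene");g=cv2.inRange(cv2.cvtColor(f,cv2.COLOR_RGB2HSV),(5,15,120),(25,70,255))[190:250,200:260]
k,_,st,ce=cv2.connectedComponentsWithStats(g); print([(s[:5]+[200,190,0,0,0]).tolist() for s in st[1:] if s[4]>30])
E
done
python3 -m jog '[{"rx":0,"ry":0,"rz":0,"x":0.0132,"y":-0.0474,"z":-0.0087,"jaw":-1},{"rx":0,"ry":0,"rz":0,"x":0,"y":0,"z":0,"jaw":-1}]';python3 -m jog '[{"rx":0,"ry":0,"rz":0,"x":0.0132,"y":-0.0474,"z":-0.0087,"jaw":-1},{"rx":0,"ry":0,"rz":0,"x":0,"y":0,"z":0,"jaw":-1}]'
```

```text
clock: 14.98
tcp_pos: [0.5261, -0.0098, 0.0892]
orientation: [-2.935, -0.447, 0.032]
contact_force: [0.3, 0.7, 0.7]
grip_width: 0.0002
gripper_force: 0.1
[[223, 212, 16, 14, 129], [216, 219, 25, 17, 118], [200, 229, 11, 21, 112]]
clock: 15.28
tcp_pos: [0.5268, -0.0125, 0.0887]
orientation: [-2.935, -0.447, 0.032]
contact_force: [0.4, -0.5, -0.2]
grip_width: 0.0002
gripper_force: 0.0
clock: 15.52
tcp_pos: [0.5276, -0.0154, 0.0882]
orientation: [-2.935, -0.447, 0.032]
contact_force: [-0.1, -0.1, -0.4]
grip_width: 0.0004
gripper_force: 0.0
```

```bash
python3 -m jog '[{"rx":0,"ry":0,"rz":0,"x":0.0132,"y":-0.0474,"z":-0.0087,"jaw":-1},{"rx":0,"ry":0,"rz":0,"x":0.0132,"y":-0.0474,"z":-0.0087,"jaw":-1}]'; python3 -m jog '[{"rx":0,"ry":0,"rz":0,"x":0.0132,"y":-0.0474,"z":-0.0087,"jaw":-1},{"rx":0,"ry":0,"rz":0,"x":0.0132,"y":-0.0474,"z":-0.0087,"jaw":-1}]'; python3 -m jog '[{"rx":0,"ry":0,"rz":0,"x":0.0132,"y":-0.0474,"z":-0.0087,"jaw":-1}]';  python3 -m jog '[{"rx":0,"ry":0,"rz":0,"x":0.0132,"y":-0.0474,"z":-0.0087,"jaw":-1}]'; python3 -m jog '[{"rx":0,"ry":0,"rz":0,"x":0.0132,"y":-0.0474,"z":-0.0087,"jaw":-1}]'; python3 -m jog '[{"rx":0,"ry":0,"rz":0,"x":0.0132,"y":-0.0474,"z":-0.0087,"jaw":-1}]'
```

```text
clock: 15.78
tcp_pos: [0.5293, -0.021, 0.0871]
orientation: [-2.935, -0.448, 0.032]
contact_force: [0.7, 0.1, 0.5]
grip_width: 0.0002
gripper_force: 0.1
clock: 16.02
tcp_pos: [0.5308, -0.0268, 0.086]
orientation: [-2.935, -0.447, 0.032]
contact_force: [-1.0, 0.3, 0.5]
grip_width: 0.0001
gripper_force: 0.1
clock: 16.15
tcp_pos: [0.5316, -0.0296, 0.0855]
orientation: [-2.935, -0.447, 0.032]
contact_force: [1.4, 0.3, 0.1]
grip_width: 0.0003
gripper_force: 0.1
clock: 16.27
tcp_pos: [0.5324, -0.0324, 0.085]
orientation: [-2.935, -0.447, 0.032]
contact_force: [-0.1, 1.0, -0.1]
grip_width: -0.0
gripper_force: 0.4
clock: 16.4
tcp_pos: [0.5332, -0.0348, 0.0846]
orientation: [-2.934, -0.448, 0.032]
contact_force: [0.6, 4.1, 1.7]
grip_width: -0.0001
gripper_force: 2.2
clock: 16.52
tcp_pos: [0.5336, -0.0361, 0.0843]
orientation: [-2.932, -0.449, 0.032]
contact_force: [-0.8, 5.6, 2.6]
grip_width: 0.0002
gripper_force: 3.5
```

```bash
for i in 1; do python3 -m jog '[{"rx":0,"ry":0,"rz":0,"x":0.0088,"y":-0.0316,"z":-0.0058,"jaw":-1}]'; python3 -m jog '[{"rx":0,"ry":0,"rz":0,"x":0.0088,"y":-0.0316,"z":-0.0058,"jaw":-1}]'; python3 -m jog '[{"rx":0,"ry":0,"rz":0,"x":0.0088,"y":-0.0316,"z":-0.0058,"jaw":-1}]'; python3 -m jog '[{"rx":0,"ry":0,"rz":0,"x":0.0088,"y":-0.0316,"z":-0.0058,"jaw":-1}]'; done
```

```text
clock: 16.65
tcp_pos: [0.5341, -0.0375, 0.084]
orientation: [-2.932, -0.45, 0.033]
contact_force: [-1.9, 6.5, 3.2]
grip_width: -0.0001
gripper_force: 3.6
clock: 16.77
tcp_pos: [0.5346, -0.0392, 0.0837]
orientation: [-2.932, -0.45, 0.033]
contact_force: [-1.9, 5.9, 4.9]
grip_width: 0.0002
gripper_force: 3.6
clock: 16.9
tcp_pos: [0.5351, -0.0411, 0.0833]
orientation: [-2.932, -0.45, 0.033]
contact_force: [-1.3, 5.9, 3.6]
grip_width: 0.0003
gripper_force: 3.6
clock: 17.02
tcp_pos: [0.5357, -0.043, 0.083]
orientation: [-2.932, -0.45, 0.033]
contact_force: [-2.5, 6.3, 3.0]
grip_width: 0.0
gripper_force: 3.4
```

```bash
for i in 1; do python3 -m jog '[{"rx":0,"ry":0,"rz":0,"x":0.0088,"y":-0.0316,"z":-0.0058,"jaw":-1}]'; python3 -m jog '[{"rx":0,"ry":0,"rz":0,"x":0.0088,"y":-0.0316,"z":-0.0058,"jaw":-1}]'; python3 -m jog '[{"rx":0,"ry":0,"rz":0,"x":0.0088,"y":-0.0316,"z":-0.0058,"jaw":-1}]'; python3 -m jog '[{"rx":0,"ry":0,"rz":0,"x":0.0088,"y":-0.0316,"z":-0.0058,"jaw":-1}]';  python3 -m jog '[{"rx":0,"ry":0,"rz":0,"x":0.0088,"y":-0.0316,"z":-0.0058,"jaw":-1}]'; done
```

```text
clock: 17.15
tcp_pos: [0.5362, -0.0451, 0.0826]
orientation: [-2.932, -0.45, 0.033]
contact_force: [-1.7, 5.1, 3.7]
grip_width: -0.0
gripper_force: 3.2
clock: 17.27
tcp_pos: [0.5368, -0.0471, 0.0822]
orientation: [-2.932, -0.45, 0.033]
contact_force: [-2.0, 4.6, 2.5]
grip_width: -0.0
gripper_force: 2.9
clock: 17.4
tcp_pos: [0.5373, -0.0492, 0.0818]
orientation: [-2.932, -0.45, 0.032]
contact_force: [-1.1, 4.6, 2.4]
grip_width: 0.0
gripper_force: 2.8
clock: 17.52
tcp_pos: [0.5379, -0.0512, 0.0815]
orientation: [-2.932, -0.45, 0.033]
contact_force: [-2.4, 5.1, 2.1]
grip_width: 0.0
gripper_force: 2.7
clock: 17.65
tcp_pos: [0.5384, -0.0531, 0.0811]
orientation: [-2.932, -0.449, 0.032]
contact_force: [-1.6, 4.6, 3.0]
grip_width: -0.0002
gripper_force: 2.8
```

```bash
python3 -m jog '[{"rx":0,"ry":0,"rz":0,"x":0.0044,"y":-0.0158,"z":-0.0029,"jaw":-1},{"rx":0,"ry":0,"rz":0,"x":0.0044,"y":-0.0158,"z":-0.0029,"jaw":-1}]';python3 -m jog '[{"rx":0,"ry":0,"rz":0,"x":0.0044,"y":-0.0158,"z":-0.0029,"jaw":-1},{"rx":0,"ry":0,"rz":0,"x":0.0044,"y":-0.0158,"z":-0.0029,"jaw":-1}]';python3 -m jog '[{"rx":0,"ry":0,"rz":0,"x":0.0044,"y":-0.0158,"z":-0.0029,"jaw":-1},{"rx":0,"ry":0,"rz":0,"x":0.0044,"y":-0.0158,"z":-0.0029,"jaw":-1}]'; python3 -m jog '[{"rx":0,"ry":0,"rz":0,"x":0.0044,"y":-0.0158,"z":-0.0029,"jaw":-1}]'
```

```text
clock: 17.9
tcp_pos: [0.539, -0.0554, 0.0807]
orientation: [-2.933, -0.449, 0.032]
contact_force: [-1.4, 4.0, 2.9]
grip_width: -0.0001
gripper_force: 2.7
clock: 18.15
tcp_pos: [0.5395, -0.0573, 0.0804]
orientation: [-2.933, -0.449, 0.032]
contact_force: [-1.3, 5.4, 2.6]
grip_width: 0.0001
gripper_force: 2.7
clock: 18.4
tcp_pos: [0.54, -0.0592, 0.08]
orientation: [-2.933, -0.449, 0.032]
contact_force: [-1.4, 4.2, 1.9]
grip_width: 0.0001
gripper_force: 2.7
clock: 18.52
tcp_pos: [0.5403, -0.0602, 0.0799]
orientation: [-2.933, -0.449, 0.032]
contact_force: [-1.2, 4.8, 2.8]
grip_width: -0.0001
gripper_force: 2.8
```

```bash
python3 -m jog '[{"rx":0,"ry":0,"rz":0,"x":0.0044,"y":-0.0158,"z":-0.0029,"jaw":-1}]'; python3 -m jog '[{"rx":0,"ry":0,"rz":0,"x":0.0044,"y":-0.0158,"z":-0.0029,"jaw":-1}]'; python3 -m jog '[{"rx":0,"ry":0,"rz":0,"x":0.0044,"y":-0.0158,"z":-0.0029,"jaw":-1}]'
```

```text
clock: 18.65
tcp_pos: [0.5405, -0.0611, 0.0797]
orientation: [-2.933, -0.449, 0.032]
contact_force: [-1.0, 5.5, 2.4]
grip_width: 0.0
gripper_force: 2.8
clock: 18.77
tcp_pos: [0.5408, -0.0621, 0.0795]
orientation: [-2.933, -0.449, 0.032]
contact_force: [-1.1, 5.8, 3.3]
grip_width: 0.0001
gripper_force: 2.8
clock: 18.9
tcp_pos: [0.5411, -0.063, 0.0793]
orientation: [-2.933, -0.449, 0.032]
contact_force: [-1.6, 4.6, 2.0]
grip_width: -0.0002
gripper_force: 2.8
```

```bash
python3 -m jog '[{"rx":0,"ry":0,"rz":0,"x":0.0044,"y":-0.0158,"z":-0.0029,"jaw":-1}]'; python3 -m jog '[{"rx":0,"ry":0,"rz":0,"x":0.0044,"y":-0.0158,"z":-0.0029,"jaw":-1}]'
```

```text
clock: 19.02
tcp_pos: [0.5413, -0.0639, 0.0792]
orientation: [-2.933, -0.449, 0.032]
contact_force: [-1.2, 5.5, 1.7]
grip_width: 0.0
gripper_force: 2.8
clock: 19.15
tcp_pos: [0.5416, -0.0649, 0.079]
orientation: [-2.933, -0.449, 0.032]
contact_force: [-2.1, 5.4, 2.2]
grip_width: -0.0003
gripper_force: 2.8
```

```bash
python3 -m jog '[{"rx":0,"ry":0,"rz":0,"x":0.0044,"y":-0.0158,"z":-0.0029,"jaw":-1}]'; python3 -m jog '[{"rx":0,"ry":0,"rz":0,"x":0.0044,"y":-0.0158,"z":-0.0029,"jaw":-1}]'
```

```text
clock: 19.27
tcp_pos: [0.5419, -0.0658, 0.0788]
orientation: [-2.933, -0.449, 0.032]
contact_force: [-1.4, 6.2, 2.6]
grip_width: -0.0002
gripper_force: 3.5
clock: 19.4
tcp_pos: [0.5419, -0.0659, 0.0787]
orientation: [-2.932, -0.449, 0.033]
contact_force: [-3.1, 7.6, 3.9]
grip_width: -0.0001
gripper_force: 4.6
```

```bash
python3 -m jog '[{"rx":0,"ry":0,"rz":0,"x":0.0044,"y":-0.0158,"z":-0.0029,"jaw":-1}]'
```

```text
clock: 19.52
tcp_pos: [0.5419, -0.0659, 0.0787]
orientation: [-2.931, -0.45, 0.034]
contact_force: [-4.0, 10.2, 6.4]
grip_width: -0.0001
gripper_force: 5.8
```

```bash
python3 -m jog '[{"rx":0,"ry":0,"rz":0,"x":0.003,"y":-0.011,"z":-0.002,"jaw":-1}]'; python3 -m jog '[{"rx":0,"ry":0,"rz":0,"x":0,"y":0,"z":0,"jaw":-1}]'
```

```text
clock: 19.65
tcp_pos: [0.5419, -0.066, 0.0787]
orientation: [-2.93, -0.451, 0.034]
contact_force: [-3.6, 10.8, 8.1]
grip_width: 0.0004
gripper_force: 6.3
clock: 19.77
tcp_pos: [0.5419, -0.0659, 0.0787]
orientation: [-2.93, -0.451, 0.034]
contact_force: [-3.6, 9.9, 7.1]
grip_width: 0.0001
gripper_force: 5.9
```

```bash
python3 -m jog '[{"rx":0,"ry":0,"rz":0,"x":0.004,"y":-0.016,"z":0,"jaw":-1}]'; python3 -m jog '[{"rx":0,"ry":0,"rz":0,"x":0,"y":0,"z":0,"jaw":-1}]'; python3 -m jog '[{"rx":0,"ry":0,"rz":0,"x":0,"y":0,"z":0,"jaw":-1}]'
```

```text
clock: 19.9
tcp_pos: [0.5419, -0.066, 0.0787]
orientation: [-2.929, -0.452, 0.035]
contact_force: [-4.2, 13.1, 7.7]
grip_width: -0.0001
gripper_force: 7.4
clock: 20.02
tcp_pos: [0.5419, -0.066, 0.0787]
orientation: [-2.929, -0.452, 0.035]
contact_force: [-4.2, 10.7, 7.5]
grip_width: -0.0005
gripper_force: 6.8
clock: 20.15
tcp_pos: [0.5419, -0.066, 0.0787]
orientation: [-2.929, -0.452, 0.035]
contact_force: [-4.9, 11.5, 7.0]
grip_width: 0.0004
gripper_force: 6.8
```

Excess over the sliding drag ≈ 8 N, held for more than 0.3 s. Backing off straight up the chute, then away.

```bash
python3 -m jog '[{"rx":0,"ry":0,"rz":0,"x":-0.022,"y":0.079,"z":0.0145,"jaw":-1},{"rx":0,"ry":0,"rz":0,"x":-0.044,"y":0.158,"z":0.029,"jaw":-1},{"rx":0,"ry":0,"rz":0,"x":-0.088,"y":0.316,"z":0.058,"jaw":-1},{"rx":0,"ry":0,"rz":0,"x":0,"y":0,"z":0.5,"jaw":-1},{"rx":0,"ry":0,"rz":0,"x":0,"y":0,"z":0.8,"jaw":-1},{"rx":0,"ry":0,"rz":0,"x":0,"y":0.5,"z":0.6,"jaw":-1},{"rx":0,"ry":0,"rz":0,"x":0,"y":0.6,"z":0,"jaw":-1},{"rx":0,"ry":0,"rz":0,"x":0,"y":0,"z":0,"jaw":-1}]'
python3 - <<'E'
from h import *
f=grab_frame("scene"); p=camera_params("scene"); K=np.array([[p['fx'],0,p['cx']],[0,p['fy'],p['cy']],[0,0,1]])
g=cv2.cvtColor(f,cv2.COLOR_RGB2HSV)
U=np.array([-.268,.963,0]);V=np.array([-.963,-.268,0]);B=-.278*U-.504*V+[0,0,.09]
c,s=np.cos(.17453),np.sin(.17453);X=c*U+[0,0,s];n=-s*U+[0,0,c]
t=np.linspace(0,6.283,90)
P=lambda d:cv2.projectPoints(np.array([B+(.027+d+.027*np.cos(a))*X+(-.003+.027*np.sin(a))*V+.022*n for a in t]),cv2.Rodrigues(p['R'])[0],p['t'],K,np.array([p['k1'],0,0,0]))[0][:,0]
im=cv2.resize(f[195:270,170:260][:,:,::-1],None,fx=7,fy=7,interpolation=cv2.INTER_CUBIC)
q=((P(0)-[170,195]+.5)*7).astype(np.int32); print("pred top disc box",P(0).min(0),P(0).max(0))
m=cv2.inRange(g,(5,15,120),(25,90,255))[195:270,170:260]
k,_,st,ce=cv2.connectedComponentsWithStats(m); print([(a[:5]+[170,195,0,0,0]).tolist() for a in st[1:] if a[4]>25])
w=g[195:260,195:235]; 
for v in range(10,60,4): print(v+195,[tuple(w[v,u].tolist()) for u in range(4,40,6)])
E
```

```text
clock: 21.15
tcp_pos: [0.5333, 0.0327, 0.1992]
orientation: [-2.933, -0.456, 0.03]
contact_force: [-0.4, 0.2, 0.6]
grip_width: 0.0001
gripper_force: 0.0
pred top disc box [200.98584683 228.97303991] [226.73233987 248.08864956]
[[197, 230, 16, 27, 107]]
205 [(111, 31, 57), (111, 32, 56), (108, 23, 55), (108, 24, 54), (0, 0, 236), (90, 2, 153)]
209 [(115, 27, 57), (111, 31, 57), (115, 27, 56), (110, 8, 96), (75, 3, 165), (90, 1, 237)]
213 [(110, 27, 57), (115, 27, 57), (114, 23, 56), (60, 1, 238), (75, 4, 131), (0, 1, 234)]
217 [(115, 27, 56), (110, 27, 56), (105, 4, 115), (60, 2, 166), (90, 1, 237), (0, 0, 236)]
221 [(120, 18, 56), (120, 23, 56), (60, 1, 239), (0, 0, 128), (0, 0, 235), (90, 1, 237)]
225 [(108, 23, 56), (17, 214, 244), (0, 0, 147), (60, 1, 237), (90, 1, 236), (0, 0, 237)]
229 [(102, 28, 200), (18, 92, 242), (90, 1, 236), (60, 1, 238), (90, 1, 238), (60, 1, 240)]
233 [(105, 26, 218), (17, 47, 249), (90, 1, 252), (90, 1, 255), (90, 1, 255), (60, 1, 239)]
237 [(104, 12, 233), (60, 1, 251), (60, 1, 251), (90, 1, 251), (90, 1, 253), (102, 10, 246)]
241 [(18, 63, 248), (90, 1, 251), (0, 0, 251), (0, 0, 251), (90, 1, 251), (104, 25, 222)]
245 [(14, 55, 233), (60, 1, 251), (0, 0, 251), (90, 1, 251), (103, 13, 240), (104, 27, 215)]
249 [(25, 29, 226), (24, 21, 239), (110, 3, 246), (98, 4, 243), (101, 23, 224), (102, 13, 95)]
253 [(28, 15, 228), (25, 27, 226), (27, 26, 225), (101, 12, 240), (104, 26, 220), (100, 16, 95)]
```

```bash
python3 -c "
from bench import r; print(r.hand_in())"
```

```text
the job is handed in; nothing more can be done
None
```

The white tablet is down the chute under the hood, pressed onto the stop blade with about 8 N beyond the sliding drag (force-sensor estimate) and released there; the job is handed in at about 21 s on the robot clock, and the hand-in gave no verdict.

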